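# Pot on the scale, then hold the chocolate bin's lid for the scoop

## Robot

A 6-joint arm with a two-finger parallel gripper is mounted at the origin on the work surface. World frame = base frame: x ahead of the robot, y to its left, z up, the work surface at z = 0. Lengths are in m, angles in rad, forces in N, time in s.
With the tool pointing down it reaches from about 0.35 to 0.8 m from the base axis. Payload 7.3 kg.
Tool frame: the origin (TCP) lies between the finger pads; the fingertips stand 25 mm ahead of it and the grasp point (between the pads) lies 6 mm ahead of it (r.tip_extent is the distance from the TCP to the fingertips, in m); z points along the fingers, y is the line along which they close (so a half turn about z gives the same grasp; the last joint's range is limited). The gripper opens to 85 mm and grips with 20 to 120 N. Pads are 22 mm wide; open, the fingers measure 114 mm over their backs; the gripper's body (76 mm by 85 mm) begins 54 mm behind the grasp point. The pads swing forward as they close: fully open they stand 13 mm farther back than shut.
Start: joints at [1.087, 0.342, 1.524, -0, 1.275, -0.146], TCP at [0.174, 0.495, 0.223] pointing down, gripper open.
Joint ranges: [-2.53, 2.53], [-0.77, 2.02], [0.04, 2.7], [-1, 4.14], [0.28, 2.66], [-3.11, 3.11]. Speed limits (rad/s): [2.57, 2.57, 3.14, 3.14, 3.14, 3.14].

## Interface

Orientations are given as a unit quaternion [x, y, z, w].
In Python, from workcell import r, command_gripper, optics gives the robot as it stands. The module is installed in compiled form; this text tells all that it offers. Calls block until the motion is done:
- r.reach(position, orientation): joint-space move of the TCP to a pose.
- r.move_straight(position, orientation=None, speed=0.15, max_force=None): straight line of the TCP; orientation=None keeps the orientation; speed is the mean speed in m/s. With max_force (N) it stops when the force on the tool has changed by that much, and returns True; else False.
- r.movej(angles): joint-space move.
- command_gripper(opening, force=None): finger opening in m; force is the grip in N (None keeps the last); returns when the fingers have stopped.
- r.hold(seconds).
- r.solve_ik(position, orientation): joint angles nearest the present ones, or None.
- r.read_state(): the state.
- optics.get_image(name): name is "scene" or "top"; returns (picture, depth): 480x640x3 uint8, red, green, blue; 480x640 float32, m along the optical axis (not along the pixel's ray), 0 where there is no reading.
- optics.camera_model(name): a dict with "K" (3x3 intrinsics, pixels), "k1" (the pictures are not rectified: a ray, as slopes to the right and down, at radius r is drawn at 1 + k1 r^2 times it, then the intrinsics apply), "R" (3x3) and "t" (3): a world point X has camera coordinates R X + t. Camera axes: x right, y down, z forward; pixel columns grow to the right and rows downward; lengths in m; the calibration is good to about 2 mm. A picture is of the moment at which its call begins. camera_model takes no time and is no camera call.
A pose or a line that the arm cannot do raises r.PlanningError and nothing moves.
- r.finish_job(): hands the job in; it is judged then, once.
The state is a dict: "time_s": time; "joint_positions": joint angles; "dq": joint speeds; "tau": joint torques, N m; "eef_pos": TCP position; "eef_rot": TCP orientation; "contact_force": force on the tool from outside, world axes, zero at the start; "torque": the same for the moment, N m; "grip_width": finger opening in m; "grip_force": force on a finger pad.
Only numpy, scipy, OpenCV 4.12 (cv2) and the standard library are available. Lean on these libraries where they do the work, as an engineer would, in place of code of your own. Each camera call takes 0.05 s, during which the arm holds its last target. There are 200 camera calls.

## Task

Get ready to weigh out chocolates: set the empty round steel pot gently, upright, in the middle of the spring scale's pan and let go of it. Then raise the self-closing lid of the chocolate bin until it is 50 degrees open and keep it there for the colleague with the scoop: finish while still holding the lid up with the gripper's fingers, because it falls shut if let go. Leave everything else on the table where it stands.

Things in the scene. Friction and masses are not known exactly. Their poses are not given: they have to be found in the camera images.
- pot_center (a point): the empty pot: round, straight-sided, open-topped, plain stainless steel, 62 mm outside diameter, 70 mm high, wall 2.5 mm, about 0.28 kg; this point is its centre, 35 mm above its underside; its z axis points up out of its mouth. Pot, tin and jar stand in any order in a staggered row that runs straight away from the robot between scale and bin, 25 mm or more apart, with free room on both sides of the row
- pan_center (a point): middle of the top face of the spring scale's flat round steel pan (150 mm diameter; its 2 mm rim bead is only for show), 160 mm above the table when empty; the scale (150 mm square base, white housing with a dial) is fixed to the table, standing on one side of the middle, the bin on the other
- scale_pan (a joint): how far the pan has sunk, m: 0 empty, spring 700 N/m (about 4 mm under the pot), stop at 0.022
- bin: chocolate bin: clear box 260 mm deep (x) by 170 mm wide (y), 186 mm high with its white top, fixed to the table; origin at the centre of its underside, x pointing from its front to its back, y along the hinge, z up. The back part of the top is fixed, the front part is the lid
- lid_hinge (a point): middle of the lid's hinge line, which runs along the bin's y at 50 mm behind the bin's centre and 183 mm above the table; fixed
- lid_knob (a point): centre of the black ball knob (30 mm diameter, on a 14 mm wide neck) on the white lid near its front edge; with the lid shut it lies 165 mm in front of the hinge line, 30 mm above it and 27 mm above the lid's upper face. The lid is 176 mm wide, 6 mm thick, reaches 195 mm forward of the hinge and overhangs the bin's front by 15 mm
- lid (a joint): opening angle of the lid, rad: 0 shut (level), growing as its front edge rises; stops at 1.4; lid about 0.3 kg, no spring or catch: it falls shut from any angle. 50 degrees is 0.873 rad
- tin_center (a point): bystander: square open steel tin, 60 x 60 x 66 mm high; its centre
- jar_center (a point): bystander: round closed glass jar with a lid, 62 mm diameter, 85 mm high; its centre
- scoop: bystander: aluminium scoop lying near the robot, about 190 mm long, 35 mm high; origin on the table under the joint of handle and bowl, bowl towards its +x
- calculator: bystander: flat black calculator, 140 x 80 x 18 mm; centre of its underside
- tape: bystander: black tape dispenser, 170 x 55 x 92 mm high; centre of its underside
- weight: bystander: steel check weight with a knob, 44 mm diameter, 68 mm high; centre of its underside
Mind the look-alikes: they are no part of the job. Leave any red look-alike of the part that bears pot_center alone.

How it is judged:
On the way, in this order (a step that is already met when the one before it is completed fails the run):
1. the pot stands upright in the middle of the scale's pan, let go (horizontal distance between pot_center and pan_center below 0.018 m and z of pot_center in the frame of pan_center between 0.03 and 0.04 m and angle between pot_center's own z axis and vertical below 0.1 rad and value of joint scale_pan above 0.0015 m and contact force between pot and the fingers below 0.05 N), for 0.3 s.
2. the lid is then raised with the fingers to 50 degrees, within 7 degrees (value of joint lid between 0.75 and 0.995 rad and contact force between the fingers and lid above 0.5 N), for 0.2 s.
At the end, for the whole second after the job is handed in: The lid is still at 50 degrees open, within 7 degrees, at rest and carried by the gripper's fingers alone; the pot stands free, upright and still on the scale's pan, its centre within 18 mm of the pan's middle, the pan sprung down by its weight only (all of step 1 and all of step 2 and velocity of joint lid between -0.1 and 0.1 rad/s and contact force between lid and pot below 0.05 N and contact force between lid and tin below 0.05 N and contact force between lid and jar below 0.05 N and contact force between lid and scoop below 0.05 N and contact force between lid and tape below 0.05 N and contact force between lid and weight below 0.05 N and contact force between lid and calculator below 0.05 N and value of joint scale_pan below 0.009 m and linear speed of pot below 0.02 m/s); the arm keeps its last pose, push and grip.
It fails at once if the scale's pan is banged or pushed down almost to its stop (18 mm) (value of joint scale_pan above 0.018 m).
It fails at once if a bystander (tin, jar, scoop, calculator, tape dispenser, check weight) is moved by more than 40 mm or knocked over (distance of any of tin_center, jar_center, scoop, calculator, tape, weight from where it was at the start of the episode above 0.04 m or angle between any of tin_center, jar_center, weight's own z axis and vertical above 0.5 rad).
It also fails if it takes over 56 s, if anything falls off the work surface, if the arm or the gripper's body presses on something with over 40 N, if the wrist force passes 120 N, or if a joint passes its speed limit or range.

## Working session

There is one attempt and no reset: what is moved stays moved. The work goes in short steps, each a Python script; the robot and the scene stay as the last script left them, time stands still between calls to the robot, and variables do not carry over. Pictures are saved under pics/ and viewed, at most 10 in all, crops included, and the job is handed in when it is done.

```bash
mkdir -p pics
cat > h.py <<'E'
import numpy as np, cv2
from workcell import r, command_gripper, optics
def snap(n,f):
    p,d=optics.get_image(n); cv2.imwrite(f'pics/{f}.png',p[:,:,::-1]); np.save(f'pics/{f}.npy',d); return p,d
def ray(n,u,v):
    m=optics.camera_model(n);K=np.array(m['K'])
    d=np.array([(u-K[0,2])/K[0,0],(v-K[1,2])/K[1,1]]);s=d.copy()
    for _ in range(20): s=d/(1+m['k1']*(s@s))
    R=np.array(m['R']);t=np.array(m['t'])
    return -R.T@t, R.T@np.array([s[0],s[1],1.])
def onplane(n,u,v,z):
    o,d=ray(n,u,v); return o+d*(z-o[2])/d[2]
def depthpt(n,u,v,D):
    o,d=ray(n,u,v); return o+d*D
def cloud(n,D):
    m=optics.camera_model(n);K=np.array(m['K']);v,u=np.mgrid[:480,:640]
    d=np.stack([(u-K[0,2])/K[0,0],(v-K[1,2])/K[1,1]],-1);s=d.copy()
    for _ in range(20): s=d/(1+m['k1']*(s**2).sum(-1,keepdims=True))
    c=np.concatenate([s,np.ones((480,640,1))],-1)*D[...,None]
    P=(c-np.array(m['t']))@np.array(m['R']); P[D==0]=np.nan; return P
E
python3 - <<'E'
from h import *
for n in('top','scene'):
    snap(n,n); m=optics.camera_model(n); print(n,m['k1'],-np.array(m['R']).T@m['t'])
s=r.read_state();print(s['time_s'],s['eef_pos'],s['eef_rot'],r.tip_extent)
E
```

```text
top -0.0643363225232339 [0.33148099 0.02153289 1.27575651]
scene -0.12614325170417137 [ 1.65125291 -0.6071211   1.16971615]
0.1 [0.17381725 0.49499841 0.2225039 ] [ 1.68087228e-01  9.85771880e-01 -6.67562870e-04 -1.95272589e-04] 0.025
```

View pics/top.png

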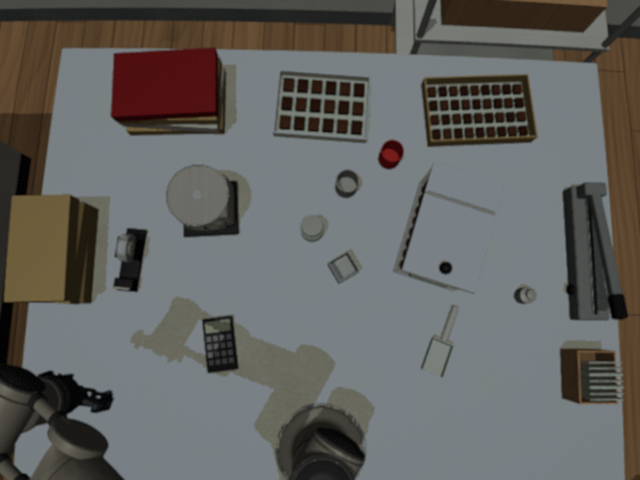

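View pics/scene.png

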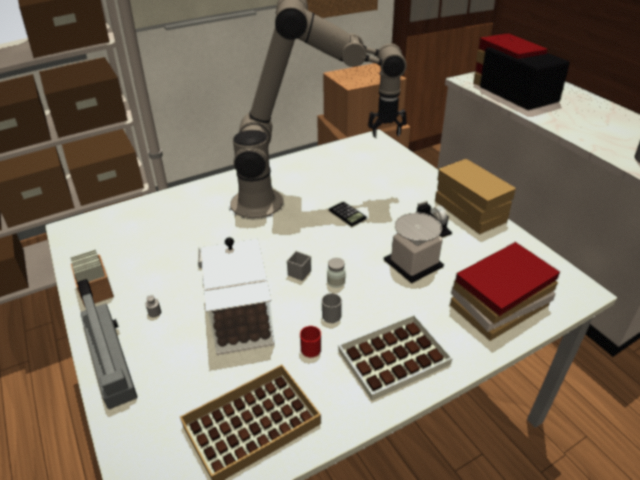

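The top view shows the pan at about (198,196), the steel pot at (347,183), the red look-alike at (391,153), the jar at (313,227), the tin at (344,266) and the lid knob at (445,268). The scene view shows the pot at (332,307), the pan at (418,228) and the knob at (229,243). Next I'll measure them.

Run:
```python
from h import *
D=np.load('pics/top.npy');P=cloud('top',D);I=cv2.imread('pics/top.png')
print('table z',np.nanmedian(P[300:380,480:540,2]), 'zero frac',(D==0).mean())
def obj(name,u,v,w,lo,hi,n='top',PP=P):
    X=PP[v-w:v+w+1,u-w:u+w+1].reshape(-1,3);X=X[~np.isnan(X[:,0])];X=X[(X[:,2]>lo)&(X[:,2]<hi)]
    if len(X)<5: print(name,'few');return
    (c,rad)=cv2.minEnclosingCircle(X[:,:2].astype(np.float32))
    print(name,len(X),'med',np.median(X,0).round(4),'circ',np.round(c,4),round(rad,4),'minmax',X.min(0).round(3),X.max(0).round(3))
    return X
obj('pan',198,196,40,.152,.17)
obj('pot rim',347,183,20,.055,.08)
obj('jar',313,227,20,.07,.1)
X=obj('tin',344,266,25,.05,.08); print(cv2.minAreaRect(X[:,:2].astype(np.float32)))
obj('knob',445,268,10,.2,.24)
obj('red',391,153,20,.05,.09)
# circles by image: grey level + Hough, then cast rays
g=cv2.cvtColor(I,cv2.COLOR_BGR2GRAY)
for nm,u,v,w,r0,r1,z in(('pan',198,196,50,26,38,.16),('pot',347,183,24,9,17,.07)):
    c=cv2.HoughCircles(cv2.resize(g[v-w:v+w,u-w:u+w],None,fx=4,fy=4,interpolation=cv2.INTER_CUBIC),cv2.HOUGH_GRADIENT,1,200,param1=80,param2=20,minRadius=4*r0,maxRadius=4*r1)
    if c is not None:
        a=c[0,0]/4;print(nm,a+[u-w,v-w,0],onplane('top',a[0]+u-w-.4,a[1]+v-w-.4,z))
# knob dark blob
k=cv2.inRange(g[255:282,432:460],0,60);m=cv2.moments(k,True);ku,kv=m['m10']/m['m00']+432,m['m01']/m['m00']+255
print('knob',ku,kv,m['m00'],onplane('top',ku,kv,.213))
# lid: cloud z~.186, rectangle
X=P.reshape(-1,3);ok=(abs(X[:,2]-.186)<.012)&(X[:,1]<-.1)&(X[:,1]>-.5)&(X[:,0]>.3)&(X[:,0]<.8)
R=cv2.minAreaRect(X[ok][:,:2].astype(np.float32));print('lidrect',R,cv2.boxPoints(R),ok.sum())
a=cv2.resize(I[140:300,280:520],None,fx=3,fy=3,interpolation=cv2.INTER_CUBIC);cv2.imwrite('pics/c1.png',a)
```

```text
table z 0.0011219186150589055 zero frac 0.004026692708333333
pan 3077 med [0.6153 0.3156 0.1609] circ [0.6163 0.3158] 0.0776 minmax [0.54  0.239 0.154] [0.692 0.391 0.168]
pot rim 142 med [ 0.6887 -0.0507  0.0675] circ [ 0.6867 -0.0493] 0.0317 minmax [ 0.655 -0.079  0.055] [ 0.718 -0.019  0.077]
jar 368 med [0.5604 0.0397 0.0855] circ [0.5621 0.0395] 0.0274 minmax [0.535 0.014 0.071] [0.589 0.065 0.093]
tin 134 med [ 0.464  -0.0455  0.0655] circ [ 0.4617 -0.043 ] 0.0411 minmax [ 0.422 -0.083  0.051] [ 0.501 -0.003  0.072]
((0.46151772141456604, -0.04403642565011978), (0.060375798493623734, 0.06002535670995712), 31.479522705078125)
knob 132 med [ 0.4476 -0.2627  0.2238] circ [ 0.4472 -0.2654] 0.0151 minmax [ 0.436 -0.28   0.211] [ 0.461 -0.251  0.231]
red 188 med [ 0.7756 -0.1693  0.0648] circ [ 0.7726 -0.1675] 0.0319 minmax [ 0.741 -0.198  0.05 ] [ 0.804 -0.138  0.076]
pot [346.625      183.875       13.52499962] [ 0.6784916  -0.04869736  0.07      ]
knob 445.283185840708 267.4513274336283 113.0 [ 0.44910888 -0.2662611   0.213     ]
lidrect ((0.5520385503768921, -0.2961271405220032), (0.177251935005188, 0.2793397307395935), 73.51339721679688) [[ 0.3929598  -0.34147227]
 [ 0.66081476 -0.42074645]
 [ 0.71111727 -0.250782  ]
 [ 0.44326234 -0.17150784]] 8500
```

View pics/c1.png

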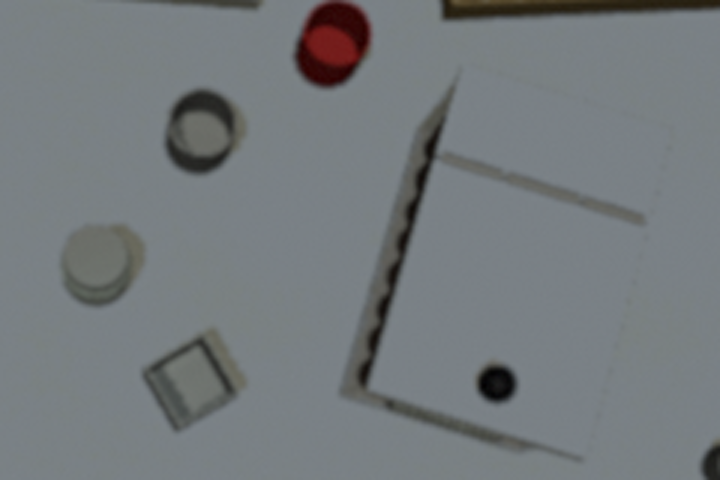

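```bash
cat >> h.py <<'E'
from scipy.spatial.transform import Rotation as Ro
POT=np.array([.6867,-.0493]);PAN=np.array([.616,.3157]);KN=np.array([.4478,-.2658,.213])
d3=np.array([np.cos(np.deg2rad(-16.5)),np.sin(np.deg2rad(-16.5)),0]);up=np.array([0,0,1.])
HI=KN+.165*d3-.03*up
def ori(zt,y):  # tool z, closing axis
    zt=zt/np.linalg.norm(zt);return Ro.from_matrix(np.stack([np.cross(y,zt),y,zt],1)).as_quat()
QP=ori(-up,np.array([0,1.,0]))
ly=np.cross(up,d3)
def lidpose(th,tilt0,back=0.,dz=0):  # th lid angle; tool pointing tilt0-th from down towards the bin
    a=np.deg2rad(10.305)+th;L=np.hypot(.165,.03)
    k=HI-L*np.cos(a)*d3+L*np.sin(a)*up
    t=tilt0-th;z=np.sin(t)*d3-np.cos(t)*up
    return k-z*(.006+back)+dz*up, ori(z,ly)
E
python3 - <<'E'
from h import *
s=r.read_state();q0=Ro.from_quat(s['eef_rot']);p=s['eef_pos']
for t0 in(20,30,40):
    print(t0,[ (None if (q:=r.solve_ik(*lidpose(np.deg2rad(a),np.deg2rad(t0),b))) is None else np.round(q,2).tolist()) for a,b in((0,.1),(0,0),(25,0),(50,0))])
r.move_straight([p[0],p[1],.36])
r.reach([*POT,.33],QP)
r.move_straight([*POT,.16])
s=r.read_state();print(s['time_s'],s['eef_pos'],s['joint_positions'])
snap('top','t2');snap('scene','s2')
I=cv2.imread('pics/s2.png');cv2.imwrite('pics/c2.png',cv2.resize(I[200:380,240:480],None,fx=3,fy=3))
E
```

```text
20 [[-0.83, 0.02, 1.74, 0.2, 1.1, -2.18], [-0.79, 0.16, 1.84, 0.22, 0.84, -2.19], [-0.64, 0.4, 1.27, -0.03, 1.56, -1.93], [-0.56, 0.85, 0.46, -0.18, 2.33, -1.93]]
30 [[-0.94, -0.09, 1.92, 0.39, 0.92, -2.41], [-0.86, 0.1, 1.99, 0.46, 0.65, -2.46], [-0.68, 0.29, 1.42, 0.03, 1.34, -1.97], [-0.58, 0.7, 0.69, -0.11, 2.09, -1.9]]
40 [[-1.09, -0.17, 2.11, 0.7, 0.8, -2.77], [-0.94, 0.07, 2.14, 0.9, 0.52, -2.93], [-0.73, 0.19, 1.58, 0.12, 1.13, -2.05], [-0.6, 0.56, 0.89, -0.06, 1.86, -1.89]]
5.0917 [ 0.68727013 -0.04933743  0.16122344] [-1.82772351e-01  6.94693717e-01  1.09789646e+00  4.17875096e-07
  1.34690846e+00 -1.75367748e+00]
```

View pics/c2.png

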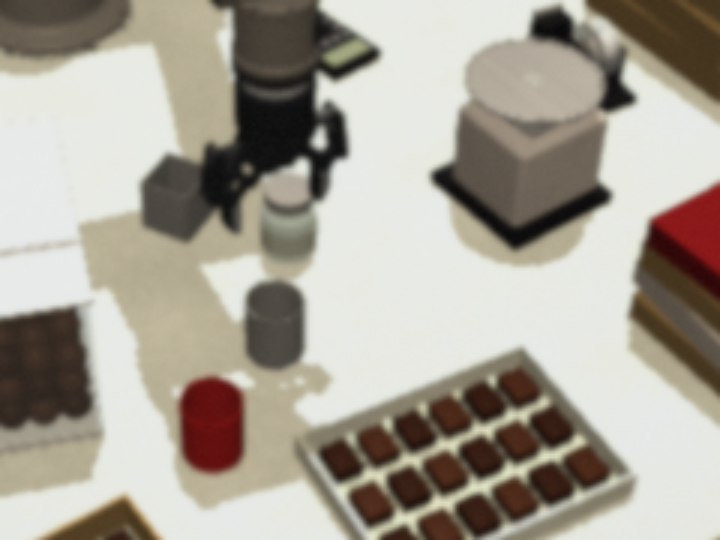

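The open gripper is above the pot at crop (275,325), with one finger on each side and nothing else near. The pan, at (535,80), is empty. Descending with a force guard, then gripping and lifting.

Run:
```python
from h import *
D=np.load('pics/s2.npy');P=cloud('scene',D)
for nm,c in(('pot',POT),('pan',PAN)):
    lo,hi,R=(.02,.075,.05) if nm=='pot' else (.152,.17,.1)
    X=P.reshape(-1,3);X=X[(np.hypot(X[:,0]-c[0],X[:,1]-c[1])<R)&(X[:,2]>lo)&(X[:,2]<hi)]
    print(nm,len(X),cv2.minEnclosingCircle(X[:,:2].astype(np.float32)))
print('hit',r.move_straight([*POT,.052],speed=.08,max_force=8))
s=r.read_state();print(s['eef_pos'],s['contact_force'])
if s['eef_pos'][2]<.06:
    command_gripper(.055,40)
    s=r.read_state();print(s['grip_width'],s['grip_force'],s['contact_force'])
    r.move_straight([*POT,.30],speed=.15)
    s=r.read_state();print(s['time_s'],s['grip_width'],s['grip_force'],s['contact_force'],s['eef_pos'])
    snap('scene','s3');snap('top','t3')
    I=cv2.imread('pics/s3.png');cv2.imwrite('pics/c3.png',cv2.resize(I[140:380,200:480],None,fx=2.5,fy=2.5))
```

```text
pot 457 ((0.6918410658836365, -0.04681781306862831), 0.03705734387040138)
pan 1088 ((0.6159466505050659, 0.3171148896217346), 0.08143869042396545)
hit False
[ 0.6870929  -0.04937983  0.0526995 ] [-0.40313751 -0.38353921 -0.46415963]
0.059274836636627255 41.861147687304765 [-0.236894   -1.27771848  5.40638197]
8.875 0.05933555337095636 43.49272693041712 [ 0.57918813  1.05817902 -2.04166646] [ 0.68644331 -0.0492662   0.2989914 ]
```

View pics/c3.png

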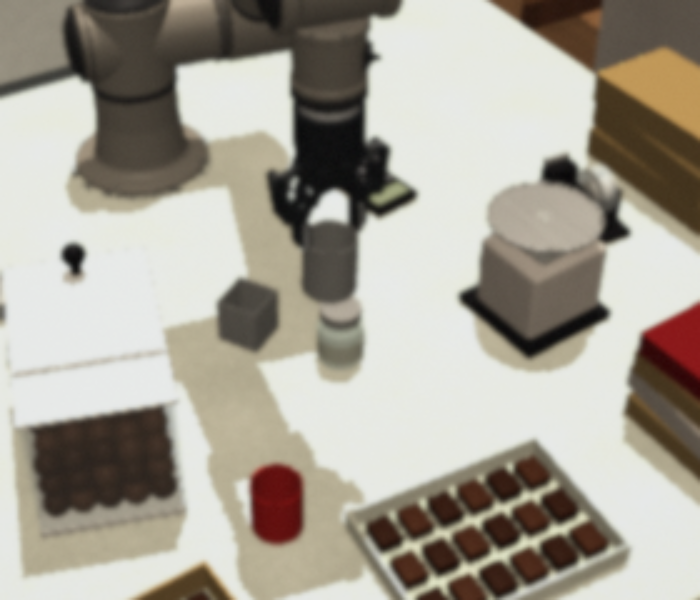

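The pot is held upright at crop (330,260), clear of the jar. I'll fit its axis in the hand, then carry it over and place it.

Run:
```python
from h import *
from scipy.optimize import least_squares
X=cloud('scene',np.load('pics/s3.npy')).reshape(-1,3)
X=X[(np.hypot(X[:,0]-POT[0],X[:,1]-POT[1])<.05)&(X[:,2]>.252)&(X[:,2]<.27)]
f=least_squares(lambda c:np.hypot(X[:,0]-c[0],X[:,1]-c[1])-.031,POT,loss='soft_l1',f_scale=.002)
print(len(X),f.x,np.sqrt(np.mean(f.fun**2)))
off=np.clip(f.x-POT,-.008,.008)*[1,0];print('off',off)
T=PAN-off
r.reach([*T,.33],QP)
r.move_straight([*T,.225],speed=.12)
r.hold(.3);f0=r.read_state()['contact_force']
hit=r.move_straight([*T,.2085],speed=.02,max_force=2.5)
s=r.read_state();print('hit',hit,s['eef_pos'],s['contact_force']-f0,s['time_s'])
```

```text
114 [ 0.68864973 -0.04798327] 0.0017608870338389042
off [0.00194973 0.        ]
hit True [0.61377049 0.31560147 0.2085764 ] [-0.66654979  1.47041384  3.34525018] 12.4417
```

Run:
```python
from h import *
T=r.read_state()['eef_pos'][:2]
command_gripper(.085)
r.hold(.2)
r.move_straight([*T,.34],speed=.15)
print(r.read_state()['time_s'],r.read_state()['grip_width'])
# to a transit pose above / before the knob
t0=np.deg2rad(30)
p,q=lidpose(0,t0,.10,.05)
r.reach(p,q)
p,q=lidpose(0,t0,.10);r.move_straight(p,q)
command_gripper(.06)
s=r.read_state();print(s['time_s'],s['eef_pos'],p,s['joint_positions'].round(2))
snap('scene','s4');_,D=snap('top','t4')
X=cloud('top',D).reshape(-1,3);X=X[(np.hypot(X[:,0]-PAN[0],X[:,1]-PAN[1])<.08)]
R=X[(X[:,2]>.195)&(X[:,2]<.25)];c=cv2.minEnclosingCircle(R[:,:2].astype(np.float32));print('pot rim',len(R),c,np.median(R[:,2]),'err',np.array(c[0])-PAN)
I=cv2.imread('pics/s4.png')[120:360,160:480];cv2.imwrite('pics/c4.png',cv2.resize(I,None,fx=2.5,fy=2.5))
```

```text
14.0583 0.08489401078216229
17.0917 [ 0.39711064 -0.25090816  0.30534334] [ 0.39698263 -0.25074721  0.30479913] [-0.94 -0.09  1.92  0.39  0.92 -2.41]
pot rim 347 ((0.615677535533905, 0.3135414123535156), 0.03349176421761513) 0.21644651582941624 err [-0.00032246 -0.00215859]
```

View pics/c4.png

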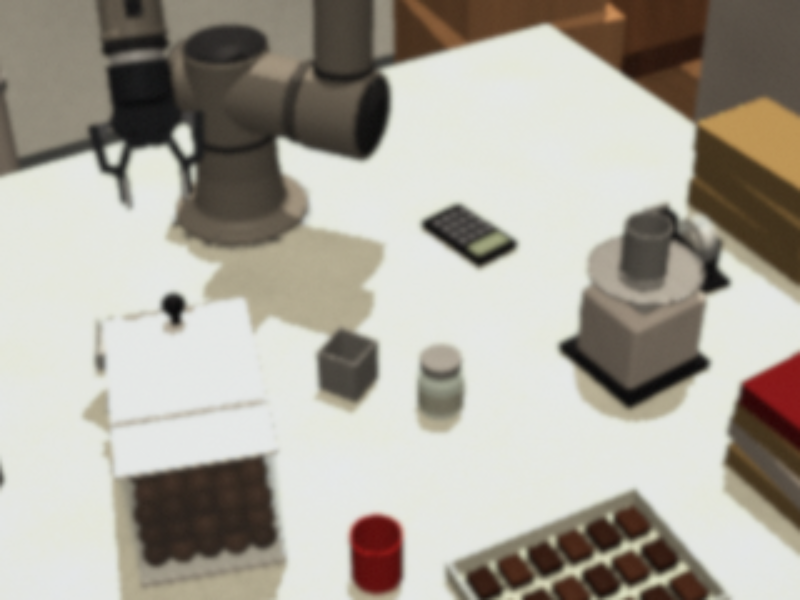

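The pot stands centred on the pan, about 2 mm off. The fingers at crop (150,190) line up with the knob at (173,305). Advancing and gripping the knob.

Run:
```python
from h import *
t0=np.deg2rad(30)
p,q=lidpose(0,t0,.004)
print('hit',r.move_straight(p,q,speed=.08,max_force=8))
s=r.read_state();print(s['eef_pos']-p,s['contact_force'])
command_gripper(.02,60)
s=r.read_state();print(s['time_s'],s['grip_width'],s['grip_force'],s['contact_force'])
if s['grip_width']>.022:
    p,q=lidpose(np.deg2rad(5),t0,.004);r.move_straight(p,q,speed=.04)
    s=r.read_state();print(s['time_s'],s['grip_width'],s['grip_force'],s['contact_force'],s['torque'])
snap('scene','s5')
I=cv2.imread('pics/s5.png')[170:350,130:370];cv2.imwrite('pics/c5.png',cv2.resize(I,None,fx=3,fy=3))
```

```text
hit False
[ 3.05476750e-05 -1.35222167e-04  4.65652187e-04] [-0.32841266 -0.52940396 -0.66364813]
19.0083 0.02035699244593069 0.0 [ 0.30302613  0.77927889 -0.04730261]
```

View pics/c5.png

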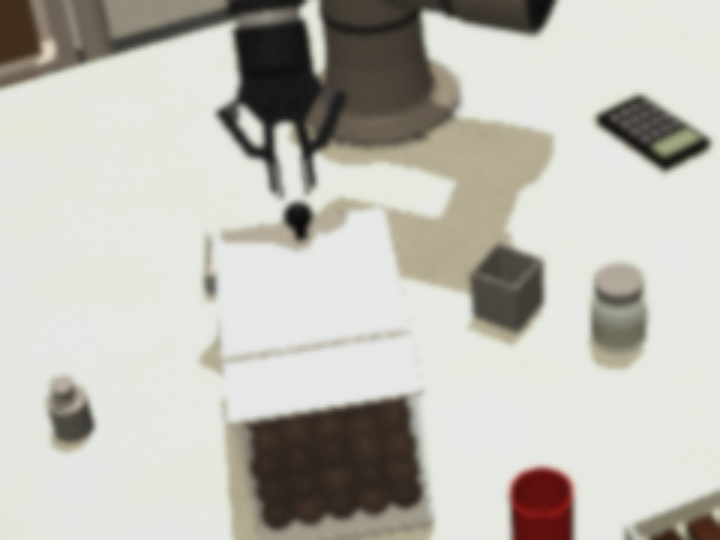

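The closed fingers, at crop (290,190), ended short of the knob at (297,215), and they grip nothing. I'll compare the projected tool and knob positions with the picture.

```bash
cat >> h.py <<'E'
def proj(n,X):
    m=optics.camera_model(n);c=np.array(m['R'])@X+m['t'];s=c[:2]/c[2];s=s*(1+m['k1']*(s@s));K=np.array(m['K']);return (K[:2,:2]@s+K[:2,2]).round(1)
E
python3 - <<'E'
from h import *
s=r.read_state();p=np.array(s['eef_pos']);M=Ro.from_quat(s['eef_rot']).as_matrix();print(p,M[:,2],s['grip_width'])
for n in('scene','top'):print(n,'knob',proj(n,KN),'tcp',proj(n,p),'tip',proj(n,p+.025*M[:,2]))
for f in('s2','s4','s5','scene'):
    I=cv2.imread(f'pics/{f}.png');g=I.max(2);k=cv2.inRange(g[232:252,218:240],0,60)
    v,u=np.nonzero(k);D=np.load(f'pics/{f}.npy');print(f,'knob px',u.mean()+218,v.mean()+232,len(u))
    y,x=int(v.mean()+232),int(u.mean()+218);print(depthpt('scene',x,y,D[y,x]))
E
python3 - <<'E'
from h import *
snap('top','t5');I=cv2.imread('pics/t5.png')[200:330,370:530];cv2.imwrite('pics/c6.png',cv2.resize(I,None,fx=4,fy=4))
E
```

```text
[ 0.44300214 -0.26439419  0.22171646] [ 0.47947814 -0.14209772 -0.86597284] 0.02003145163388418
scene knob [228.3 241.3] tcp [227.8 238. ] tip [229.  246.2]
top knob [445.1 268. ] tcp [445.5 269.8] tip [444.5 265.5]
s2 knob px 229.14285714285714 242.55102040816325 49
[ 0.46193534 -0.26806815  0.22077637]
s4 knob px 229.18 242.64 50
[ 0.46060002 -0.26768748  0.21971094]
s5 knob px 229.1851851851852 242.85185185185185 54
[ 0.46290904 -0.26834574  0.22155328]
scene knob px 229.18 242.64 50
[ 0.4601679  -0.26756429  0.21936616]
```

View pics/c6.png

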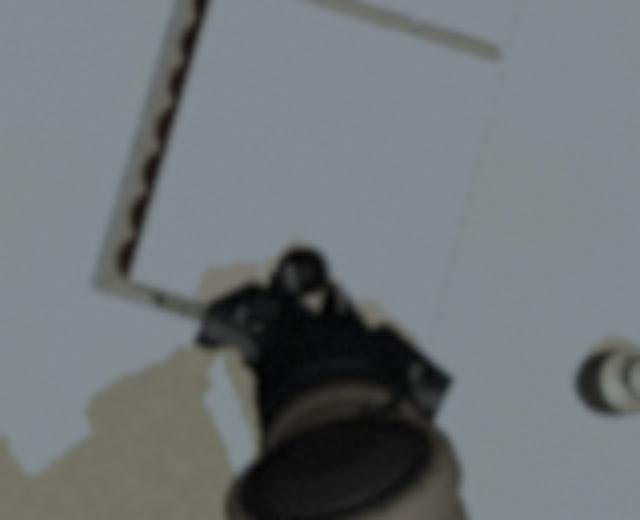

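In the top crop, the fingers stop at about (345,290), just in front of the knob at (300,270). So the tips stand farther back than the nominal figure. I'll measure where they really are from the depth images.

Run:
```python
from h import *
for f,c,zt in(('s2',POT,.1612),('s3',POT,.299)):
    I=cv2.imread(f'pics/{f}.png');P=cloud('scene',np.load(f'pics/{f}.npy'))
    ok=(I.max(2)<70)&(np.hypot(P[...,0]-c[0],P[...,1]-c[1])<.08)&(P[...,2]>zt-.06)&(P[...,2]<zt+.1)
    X=P[ok];
    for sd in(1,-1):
        Y=X[(X[:,1]-c[1])*sd>.032];print(f,sd,len(Y),'lowest rel TCP',np.round(np.sort(Y[:,2])[:8]-zt,4), Y[np.argsort(Y[:,2])[:3]].round(3).tolist())
s=r.read_state();p=np.array(s['eef_pos']);M=Ro.from_quat(s['eef_rot']).as_matrix()
I=cv2.imread('pics/s5.png');P=cloud('scene',np.load('pics/s5.npy'))
X=P[(I.max(2)<70)&(np.linalg.norm(P-p,axis=-1)<.09)];Y=(X-p)@M
for sd in(1,-1):
    Z=Y[(Y[:,1]*sd>0)];Z=Z[np.argsort(-Z[:,2])];print('tool frame x y z',sd,Z[:14:2].round(3).tolist())
print(s['contact_force'],s['grip_force'])
```

```text
s2 1 113 lowest rel TCP [0.0253 0.0259 0.0282 0.0294 0.0305 0.0316 0.0339 0.0343] [[0.684, -0.004, 0.187], [0.69, -0.004, 0.187], [0.694, -0.003, 0.189]]
s2 -1 188 lowest rel TCP [0.033  0.0336 0.036  0.0368 0.0378 0.0385 0.0388 0.0389] [[0.693, -0.101, 0.194], [0.695, -0.099, 0.195], [0.698, -0.098, 0.197]]
s3 1 165 lowest rel TCP [0.0194 0.0203 0.0232 0.0237 0.0256 0.0262 0.0311 0.033 ] [[0.685, -0.016, 0.318], [0.681, -0.017, 0.319], [0.691, -0.017, 0.322]]
s3 -1 171 lowest rel TCP [0.0225 0.0249 0.0258 0.0258 0.0261 0.0281 0.0303 0.0314] [[0.691, -0.085, 0.322], [0.687, -0.089, 0.324], [0.692, -0.083, 0.325]]
tool frame x y z 1 [[0.008, 0.005, 0.032], [0.008, 0.005, 0.03], [0.002, 0.006, 0.026], [-0.008, 0.0, 0.023], [-0.01, 0.0, 0.02], [-0.008, 0.007, 0.018], [-0.009, 0.004, 0.018]]
tool frame x y z -1 [[0.001, -0.001, 0.031], [-0.012, -0.003, 0.022], [-0.014, -0.005, 0.019], [-0.018, -0.002, 0.016], [-0.015, -0.002, 0.013], [-0.014, -0.007, 0.012], [-0.011, -0.004, 0.01]]
[ 0.15482743  0.3867489  -0.45186658] 0.0
```

Run:
```python
from h import *
P=cloud('scene',np.load('pics/s3.npy'));I=cv2.imread('pics/s3.png').max(2)
for nm,lo,hi in(('left',.031,.055),('right',-.055,-.031)):
    ok=(abs(P[...,0]-.687)<.03)&(P[...,1]-POT[1]>lo)&(P[...,1]-POT[1]<hi)&(P[...,2]>.22)&(P[...,2]<.36)
    X=P[ok];b=I[ok];i=np.argsort(X[:,2])[:16:2];print(nm,[(*(X[j]-[.687,POT[1],.299]).round(3),int(b[j])) for j in i])
ok=(np.hypot(P[...,0]-.687,P[...,1]-POT[1])<.033)&(P[...,2]>.2)&(P[...,2]<.36);print('pot z range',np.percentile(P[ok][:,2],[0,2,10,50,90]))
s=r.read_state();p=np.array(s['eef_pos']);M=Ro.from_quat(s['eef_rot']).as_matrix()
I=cv2.imread('pics/s5.png').max(2);P=cloud('scene',np.load('pics/s5.npy'))
Y=(P-p)@M
for nm,lo,hi in(('+',.008,.03),('-',-.03,-.008)):
    ok=(abs(Y[...,0])<.03)&(Y[...,1]>lo)&(Y[...,1]<hi)&(abs(Y[...,2])<.06)&(P[...,2]>.196)
    X=Y[ok];b=I[ok];i=np.argsort(-X[:,2])[:30:2];print(nm,[(*X[j].round(3),int(b[j])) for j in i])
a=cv2.imread('pics/s3.png')[190:270,300:360];b=cv2.imread('pics/s5.png')[200:280,195:255]
cv2.imwrite('pics/c7.png',cv2.resize(np.hstack([a,b]),None,fx=6,fy=6,interpolation=cv2.INTER_CUBIC))
for z in(.025,.019,.006,-.006,-.02,-.0527): print(z,proj('scene',np.array([.6864,-.0493+.036,.299-z])),proj('scene',p+M@[0,.014,z]))
```

```text
left [(np.float64(-0.004), np.float64(0.031), np.float64(-0.006), 69), (np.float64(0.001), np.float64(0.031), np.float64(-0.002), 76), (np.float64(0.002), np.float64(0.034), np.float64(0.008), 105), (np.float64(-0.005), np.float64(0.032), np.float64(0.018), 59), (np.float64(0.0), np.float64(0.032), np.float64(0.018), 46), (np.float64(-0.002), np.float64(0.033), np.float64(0.019), 30), (np.float64(0.011), np.float64(0.035), np.float64(0.02), 135), (np.float64(0.01), np.float64(0.032), np.float64(0.02), 83)]
right [(np.float64(0.005), np.float64(-0.031), np.float64(-0.034), 71), (np.float64(0.009), np.float64(-0.033), np.float64(0.018), 79), (np.float64(0.007), np.float64(-0.037), np.float64(0.022), 82), (np.float64(0.011), np.float64(-0.034), np.float64(0.024), 76), (np.float64(-0.005), np.float64(-0.04), np.float64(0.025), 80), (np.float64(0.005), np.float64(-0.033), np.float64(0.026), 58), (np.float64(0.007), np.float64(-0.04), np.float64(0.026), 62), (np.float64(0.006), np.float64(-0.037), np.float64(0.028), 37)]
pot z range [0.24603513 0.24937874 0.2593397  0.29204688 0.31655765]

[... 1468 characters left out ...]
12), np.float64(-0.015), 144), (np.float64(-0.007), np.float64(-0.015), np.float64(-0.015), 151), (np.float64(-0.01), np.float64(-0.012), np.float64(-0.018), 138), (np.float64(-0.011), np.float64(-0.018), np.float64(-0.019), 112), (np.float64(-0.004), np.float64(-0.011), np.float64(-0.02), 136), (np.float64(-0.005), np.float64(-0.017), np.float64(-0.021), 85), (np.float64(-0.012), np.float64(-0.011), np.float64(-0.024), 144), (np.float64(-0.009), np.float64(-0.017), np.float64(-0.025), 84)]
0.025 [342.  241.7] [233.7 245.5]
0.019 [342. 240.] [233.4 243.5]
0.006 [342.1 236.3] [232.8 239.3]
-0.006 [342.1 232.8] [232.2 235.3]
-0.02 [342.2 228.7] [231.5 230.7]
-0.0527 [342.3 219. ] [229.9 220. ]
```

View pics/c7.png

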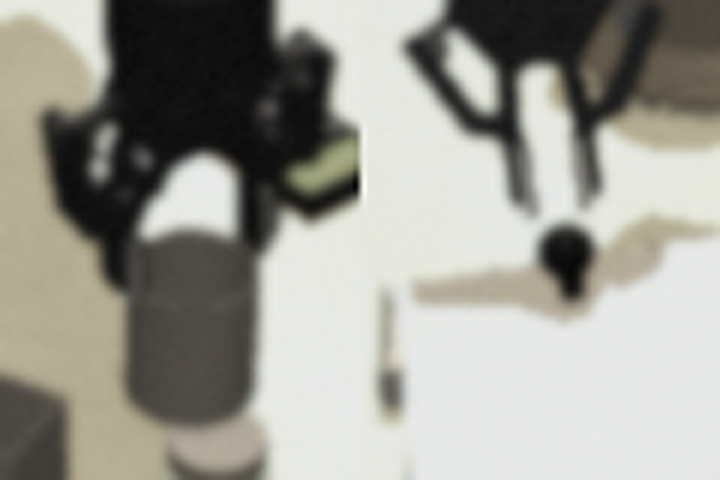

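The zoom shows the finger tips at about (590,205) on the right, level with the top of the knob at (565,245). On the left, the fingers reach only about 5 mm past the pot's rim. So the real tips lie about 10 mm behind the reported TCP instead of 25 mm ahead of it. I'll open, advance about 35 mm farther along the tool axis under a force guard, and grip again.

Run:
```python
from h import *
t0=np.deg2rad(30);B=-.031
print([ (None if (q:=r.solve_ik(*lidpose(np.deg2rad(a),t0,B))) is None else np.round(q,2).tolist()) for a in(0,10,25,40,50)])
command_gripper(.06)
p,q=lidpose(0,t0,B)
print('hit',r.move_straight(p,q,speed=.05,max_force=5))
s=r.read_state();print(s['eef_pos']-p,s['contact_force'])
command_gripper(.02,60)
s=r.read_state();print(s['time_s'],s['grip_width'],s['grip_force'],s['contact_force'])
```

```text
[[-0.84, 0.17, 2.0, 0.5, 0.57, -2.49], [-0.77, 0.19, 1.8, 0.21, 0.84, -2.17], [-0.68, 0.32, 1.48, 0.03, 1.27, -1.97], [-0.61, 0.51, 1.1, -0.06, 1.7, -1.9], [-0.58, 0.67, 0.81, -0.11, 1.99, -1.89]]
hit False
[ 6.35411912e-05 -5.07397598e-06  6.01627860e-05] [-0.166882   -0.00550516 -0.08123533]
20.8333 0.027197807904770048 58.49836528301239 [-2.77138326  3.76415833  4.66923464]
```

The knob is gripped, so I'll raise the lid along the arc.

Run:
```python
from h import *
t0=np.deg2rad(30)
for a in range(5,51,5):
    p,q=lidpose(np.deg2rad(a),t0,-.031);r.move_straight(p,q,speed=.04)
    s=r.read_state();f=np.linalg.norm(s['contact_force'])
    print(a,round(s['time_s'],1),round(s['grip_width'],4),round(s['grip_force'],1),np.round(s['contact_force'],1))
    if f>60 or s['grip_width']<.022: break
r.hold(.5)
_,D=snap('scene','s8');_,T=snap('top','t8')
# lid angle from white lid points, both views, in bin frame
for n,Dd in(('scene',D),('top',T)):
    Y=(cloud(n,Dd).reshape(-1,3)-HI);X=np.stack([-Y@d3,Y@ly,Y[:,2]],1)
    X=X[(X[:,0]>.01)&(X[:,0]<.16)&(abs(X[:,1])<.085)&(abs(X[:,1])>.055)&(X[:,2]>.02)&(X[:,2]<.2)]
    if len(X)>30: c=np.polyfit(X[:,0],X[:,2],1);print(n,len(X),'lid deg',np.degrees(np.arctan(np.polyfit(X[:,0],X[:,2],1)[0])),'median elev',np.degrees(np.median(np.arctan2(X[:,2],X[:,0]))))
s=r.read_state();print(s['time_s'])
I=cv2.imread('pics/s8.png')[100:400,120:520];cv2.imwrite('pics/c8.png',cv2.resize(I,None,fx=2,fy=2))
```

```text
5 21.3 0.0272 60.4 [-0.6  2.  -1.4]
10 21.8 0.0269 60.6 [-3.4  3.5 -1.3]
15 22.3 0.027 60.7 [-2.9  2.6 -0.3]
20 22.8 0.0267 60.8 [-4.8  4.   1.2]
25 23.2 0.027 60.9 [-6.   3.8  3. ]
30 23.7 0.027 60.9 [-6.6  4.7  3.5]
35 24.2 0.027 60.9 [-5.8  6.1  3.7]
40 24.7 0.0267 60.9 [-5.5  4.7  4.7]
45 25.2 0.0266 60.9 [-4.6  4.5  5.9]
50 25.7 0.0268 61.0 [-3.9  4.4  6.5]
scene 1302 lid deg 49.19158579938358 median elev 52.00394372113014
top 496 lid deg 47.36500766337402 median elev 51.10022934015669
26.2667
```

View pics/c8.png

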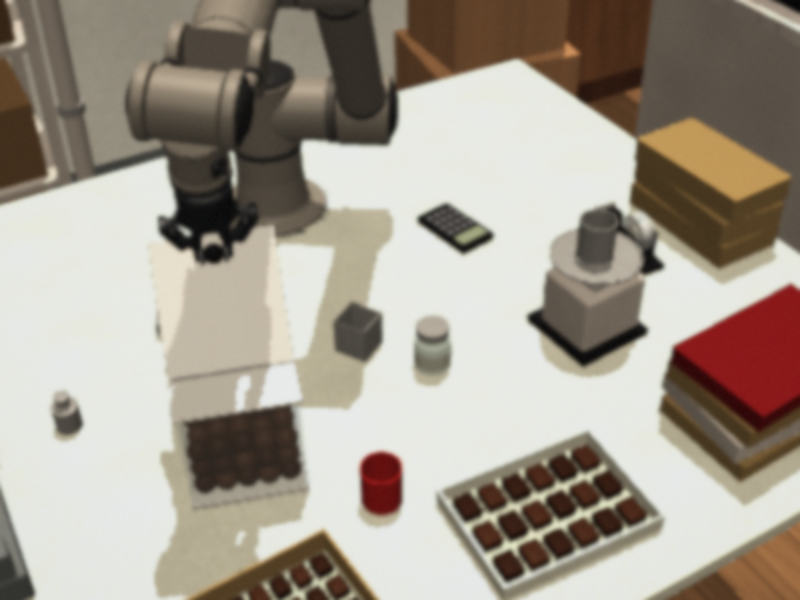

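The lid is held open at about 49° with its knob between the fingers at crop (212,250). The pot stands upright in the middle of the pan at (597,240), and the bystanders are where they were. Handing in.

```bash
python3 -c "
from h import *
print(r.finish_job())"
```

```text
the job is handed in; nothing more can be done
None
```

I handed the job in with the pot standing about 2 mm off the middle of the scale's pan and the lid held at about 49° by its knob; the hand-in call returned no verdict.

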